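# Let the big potato out of the feeder

### The job

The potato feeder has two lanes; one holds a big long potato and the other a small round one. With the fingertips, press down the pad of the rocking lever beside the big potato's lane to lift its gate, keep it down until that potato has rolled into the steel pan, then let the lever come back up so that the gate is shut. Leave the small potato shut in behind its gate, do not touch either potato, and do not disturb the pan or the other things on the table.

Things in the scene. Friction and masses are not known exactly. Their poses are not given: they have to be found in the camera images.
- feeder: Fixed metal potato feeder, 175 x 220 mm, 172 high. Two lanes, 103 mm wide, slope down away from the robot (local +x); lane centres at local y +54 (left) and -54 mm (right). Origin on the table midway between the lever pivots. One lever along each outer wall: pivots at local x 0, y +-131, z 155 mm; gates hang at x 126 mm, pads are at the robot's end. z up.
- left_lever (a joint): Angle (rad) of the left lever (local +y side of the feeder): 0 at rest with the gate shut, 0.52 pressed fully down with the gate lifted 72 mm. A spring shuts it when let go. The big potato passes from about 0.42.
- right_lever (a joint): The same for the right lever (local -y side).
- left_pad (a point): Black press pad, 44 mm wide, 40 long, 8 thick, on the robot's end of the left lever, outside the feeder's left wall. The point: centre of its top face. At rest 185 mm above the table, near edge tilted up 0.26 rad. Fully pressed it has sunk 61 mm almost straight down (within 5 mm), tilted 0.26 rad the other way. Takes about 4 N to start, 7 N at the bottom.
- right_pad (a point): Black press pad, 44 mm wide, 40 long, 8 thick, on the robot's end of the right lever, outside the feeder's right wall. The point: centre of its top face. At rest 185 mm above the table, near edge tilted up 0.26 rad. Fully pressed it has sunk 61 mm almost straight down (within 5 mm), tilted 0.26 rad the other way. Takes about 4 N to start, 7 N at the bottom.
- big_potato: Big long potato, 88 mm long and 54 mm thick, lying across one of the two lanes against the gate (which lane varies; its local y in the feeder's frame tells). Origin at its centre, long axis y.
- small_potato: Small round potato, 46 mm by 42 mm, in the other lane. Origin at its centre.
- pan_lip (a point): Loose open pan of perforated steel, 176 mm (x) by 325 mm (y), 55 mm high, walls 3 mm, standing on the table just below the outlets of the lanes, on the side away from the robot. The point: middle of its rim on the feeder side; the pan reaches 173 mm beyond it along its x, z up.
- jar: Bystander: closed glass jar, 56 mm across, 95 mm high, standing on the robot's side of the feeder between the two pads. Origin: centre of its underside.
- half_potato: Bystander: half a potato, 64 mm across, 26 mm high, lying cut side down on the fixed green cutting board to the left; not part of the job. Origin: centre of its underside.
- spatula: Bystander: spatula with a wooden handle on the cutting board.
- mug: Bystander: white mug, 80 mm across, 90 mm high, to the right. Origin: centre of its underside.
- tin: Bystander: tin, 74 mm across, 110 mm high, to the right. Origin: centre of its underside.
- bowl: Bystander: steel bowl, 120 mm across, 60 mm high, to the right. Origin: centre of its underside.

How it is judged:
By the outcome, as a careful person would: the job done as asked, in the order asked, and still so for the second after the job is handed in, with the robot touching nothing.
It also fails if it takes over 35 s, if anything falls off the work surface, if the arm or the gripper's body presses on something with over 40 N, if the wrist force passes 120 N, or if a joint passes its speed limit or range.

### The arm

A 6-joint arm with a two-finger parallel gripper is mounted at the origin on the work surface. World frame = base frame: x ahead of the robot, y to its left, z up, the work surface at z = 0. Lengths are in m, angles in rad, forces in N, time in s.
With the tool pointing down it reaches from about 0.35 to 0.85 m from the base axis. Payload 8.1 kg.
Tool frame: the origin (TCP) lies between the finger pads; the fingertips stand 14 mm ahead of it and the grasp point (between the pads) lies 5 mm behind it; z points along the fingers, y is the direction in which the jaws open and shut (so a half turn about z gives the same grasp; the last joint's range is limited). The gripper opens to 93 mm and grips with 3 to 60 N. Pads are 15 mm wide; open, the fingers measure 128 mm over their backs; the gripper's body (75 mm by 188 mm) begins 65 mm behind the grasp point.
Start: joints at [-1.338, 0.13, 1.488, -0, 1.523, -0.085], TCP at [0.188, -0.57, 0.233] pointing down, gripper open.
Joint ranges: [-2.96, 2.96], [-0.89, 2.26], [0.02, 2.5], [-1.34, 4.48], [0, 2.73], [-2.66, 2.66]. Speed limits (rad/s): [2.39, 2.39, 2.79, 3.14, 3.14, 3.14].

### API

Orientations are given as a rotation vector (axis times angle).
In Python, from plant import robot gives the robot as it stands.
- The arm moves only by the tool step_arm, never from a script. Its argument "targets" is a list of rows, each an object of numbers: "tx", "ty", "tz": the shift along the tool's x, y, z in mm; "ax", "ay", "az": the turn, a rotation vector about the tool's x, y, z in rad; "grip": the closure in counts, from 0 (fully open) to 255 (shut). In form: [{"tx": .., "ty": .., "tz": .., "ax": .., "ay": .., "az": .., "grip": ..}, ...]. A call has 1 to 20 rows; each row shifts and turns the commanded pose from where the row before left it, along the tool's axes as they then stand; what a row does not reach is not made up. A row lasts 1/10 s, in which the tool goes at most 50 mm and 8.59 degrees, less where a joint would pass 70% of its speed; a pose out of reach is approached as far as the arm can. A call with a gripper value outside its range is refused whole. The fingers move at their own pace and stop on an object; "squeeze" is the grip in N (left out, the last holds). Time passes only in rows, so rows that do not move let the fingers close. It gives the time, the measured TCP pose, the force and the opening at its end, in the units of the state.
- robot.read_state(): the state, without advancing time (a new reading comes with each control period).
- robot.read_camera(name): name is "scene" or "top"; returns a dict with "frame" (420x560x3 uint8, blue, green, red), "fx", "fy", "cx", "cy" (pixels), "R" (3x3) and "t" (3): a world point X has camera coordinates R X + t. Camera axes: x right, y down, z forward; pixel columns grow to the right and rows downward; lengths in m; the calibration is good to about 2 mm. A picture is of the moment at which its call begins. There is no depth.
- robot.close_job(): hands the job in, once; it reports no verdict.
The state is a dict: "t": time; "q": joint angles; "dq": joint speeds; "joint_torque": joint torques, N m; "tool_pos": TCP position; "orientation": TCP orientation; "force": force on the tool from outside, world axes, zero at the start; "wrist_torque": the same for the moment, N m; "opening": finger opening in m.
Only numpy, scipy, OpenCV 4.12 (cv2) and the standard library are available. Lean on these libraries where they do the work, as an engineer would, in place of code of your own. Each camera call takes 0.05 s, during which the arm holds its last target.

## Working session

There is one attempt and no reset: what is moved stays moved. The work goes in short steps, Python scripts to look and compute and a tool call to move; the robot and the scene stay as the last step left them, time stands still between calls to the robot, and variables do not carry over. Pictures are saved under pics/ and viewed, and the job is handed in when it is done.

Besides the shell and the picture viewer there is one more tool, called after "Call:" as name([rows], argument=value, ...), one row to a line, values as JSON. step_arm: Moves the arm, as the interface text tells. Its arguments: {"type":"object","properties":{"targets":{"type":"array"},"squeeze":{"type":"number"}},"required":["targets"]}

```bash
mkdir -p pics; cat > h.py <<'E'
import numpy as np,cv2,pickle
from plant import robot
def snap(n,tag):
    c=robot.read_camera(n); cv2.imwrite(f'pics/{tag}.png',c['frame']); pickle.dump(c,open(f'{tag}.pkl','wb')); return c
def ld(tag): return pickle.load(open(f'{tag}.pkl','rb'))
def plane(c,u,v,z):
    R=np.array(c['R']);t=np.array(c['t']);o=-R.T@t
    d=R.T@np.array([(u-c['cx'])/c['fx'],(v-c['cy'])/c['fy'],1]); return o+d*(z-o[2])/d[2]
def proj(c,X):
    p=np.array(c['R'])@np.array(X)+np.array(c['t']); return c['fx']*p[0]/p[2]+c['cx'],c['fy']*p[1]/p[2]+c['cy']
E
python3 - <<'E'
from h import *
for n in('scene','top'):
    c=snap(n,n+'0'); R=np.array(c['R']);print(n,c['fx'],-R.T@np.array(c['t']),R[2])
s=robot.read_state();print(s)
E
```

```text
scene 427.4309440576897 [1.37333525 0.48974658 1.37556386] [-0.49798727 -0.30509651 -0.81174183]
top 434.62282812074966 [0.41939569 0.03541232 1.36653008] [ 0.1509094  -0.00710872 -0.98852204]
{'t': 0.1, 'q': array([-1.33837068e+00,  1.31087082e-01,  1.48915602e+00,  7.42798534e-06,
        1.52300848e+00, -8.53934900e-02]), 'dq': array([-1.85798481e-03, -1.82524542e-03, -2.71073907e-03, -1.73480662e-03,
        2.04976032e-03, -9.85498907e-05]), 'joint_torque': array([ 1.58123326e-03, -5.61339462e+01, -4.93095589e+01,  7.70801981e-02,
        2.90303794e-02, -7.79342372e-05]), 'tool_pos': array([ 0.18741215, -0.56946615,  0.23169936]), 'orientation': array([-3.10037586e+00, -4.96868218e-01,  1.79681083e-04]), 'force': array([ 0.08652553, -0.06602687,  0.10418026]), 'wrist_torque': array([ 0.03838609,  0.00528863, -0.00067681]), 'opening': 0.0928578572500091}
```

View pics/scene0.png

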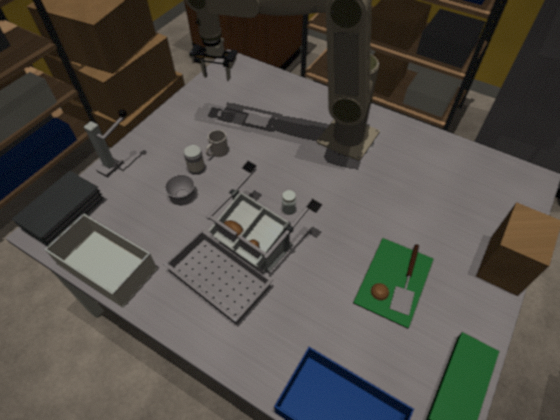

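View pics/top0.png

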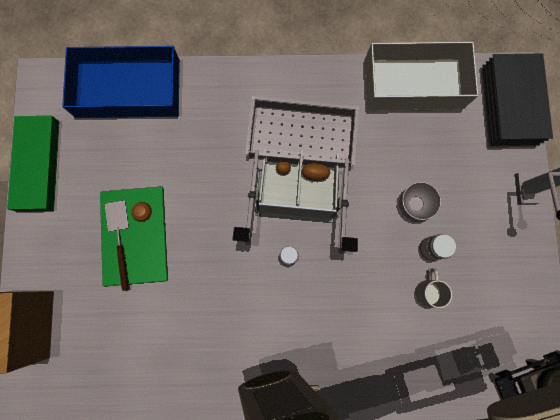

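The top view has +x up and the robot's left on the image's left. The big potato at (316,171) is in the right lane and the small one at (283,168) is in the left. The right pad is near (349,244) and the left pad near (242,235). Next I measure the pads in both views.

```bash
python3 - <<'E'
from h import *
T=ld('top0');S=ld('scene0')
def blob(c,box,th=45):
    x0,y0,x1,y1=box; g=c['frame'][y0:y1,x0:x1].max(2); m=(g<th).astype(np.uint8)
    n,l,st,ce=cv2.connectedComponentsWithStats(m); 
    for i in range(1,n):
        if st[i,4]>25: print(st[i]+[x0,y0,0,0,0],ce[i]+[x0,y0])
    i=1+np.argmax(st[1:,4]); return ce[i]+[x0,y0]
def tri(a,b):
    P=[np.array(c['fx']*0+np.array([[c['fx'],0,c['cx']],[0,c['fy'],c['cy']],[0,0,1]])@np.c_[np.array(c['R']),np.array(c['t'])]) for c in(T,S)]
    X=cv2.triangulatePoints(P[0],P[1],np.array(a,float),np.array(b,float)); return (X[:3]/X[3]).ravel()
r=[]
for nm,bt,bs in(('right',(335,232,365,256),(240,155,262,178)),('left',(228,224,256,246),(302,194,326,216))):
    a=blob(T,bt);b=blob(S,bs);X=tri(a,b);p=plane(T,*a,.183);q=plane(S,*b,.183);print(nm,X,p,q,proj(T,X)-a,);r.append(p)
d=r[1]-r[0];print('sep',np.linalg.norm(d),'yaw',np.arctan2(-d[0],d[1]))
cv2.imwrite('pics/t1.png',cv2.resize(T['frame'][90:275,220:375],None,fx=4,fy=3.2*1.0,interpolation=cv2.INTER_CUBIC))
a=np.hstack([cv2.resize(T['frame'][215:275,220:375],None,fx=5,fy=5),]);cv2.imwrite('pics/t2.png',a)
cv2.imwrite('pics/s2.png',cv2.resize(S['frame'][140:290,200:340],None,fx=4,fy=4))
E
```

```text
[338 237  19  17 221] [348.2081448  244.65158371]
[243 162  12  10  76] [248.96052632 166.61842105]
right [ 0.51429112 -0.18178146  0.18304283] [ 0.51395411 -0.18110344  0.183     ] [ 0.51448824 -0.18257827  0.183     ] [ 0.24595521 -0.12809879]
[233 227  18  18 225] [241.41333333 234.50222222]
[308 200  13  12  92] [313.75       205.36956522]
left [0.54560201 0.11103153 0.1805533 ] [0.54573915 0.11003001 0.183     ] [0.54687718 0.11267906 0.183     ] [-0.30879554  0.14890203]
sep 0.29286340920714904 yaw -0.10874619067386487
```

View pics/t1.png

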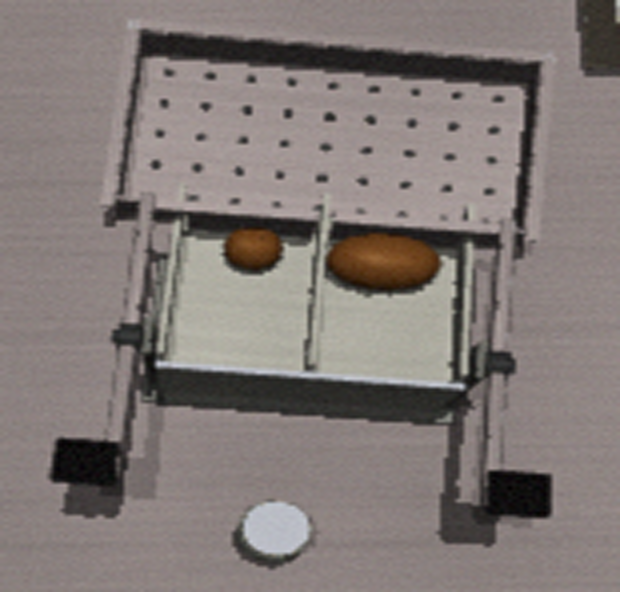

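View pics/s2.png

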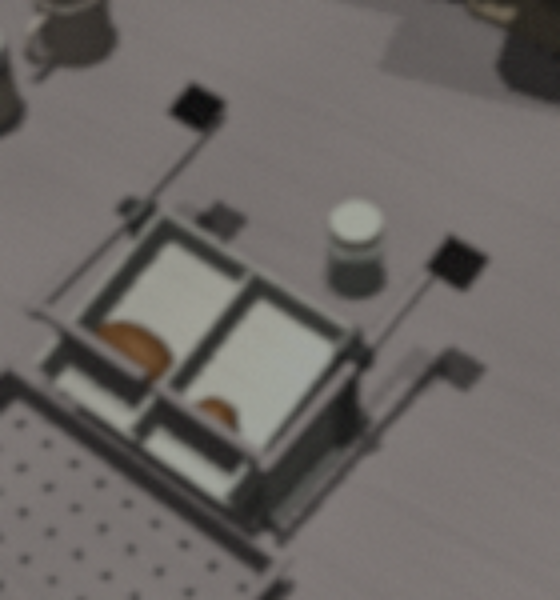

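```bash
python3 - <<'E'
from h import *
from scipy.spatial.transform import Rotation as Ro
s=robot.read_state();R=Ro.from_rotvec(s['orientation']).as_matrix();print(R.round(4))
G=Ro.from_euler('z',-0.109).as_matrix()
for sg in(1,-1):
    D=G@np.diag([sg,-sg,-1.]);rv=Ro.from_matrix(R.T@D).as_rotvec();print(sg,rv)
X=np.array([.514,-.182,.250]);print(R.T@(X-s['tool_pos'])*1000)
T=ld('top0')
for n,u,v,z in(('jar',289,256,.095),('tin',444,246,.11),('mug',437,293,.09),('bowl',421,201,.06)):print(n,plane(T,u,v,z))
E
```

```text
[[ 9.499e-01  3.125e-01 -4.000e-04]
 [ 3.125e-01 -9.499e-01  1.600e-03]
 [ 1.000e-04 -1.700e-03 -1.000e+00]]
1 [-1.65886234e-03  2.05991264e-04  4.26818673e-01]
-1 [-2.83933422e-04 -2.28653609e-03 -2.71477305e+00]
[ 431.31614241 -266.03422747  -17.79689571]
jar [ 0.49023461 -0.02296627  0.095     ]
tin [ 0.51205688 -0.4721631   0.11      ]
mug [ 0.37771638 -0.4498186   0.09      ]
bowl [ 0.65439579 -0.43205012  0.06      ]
```

Call:
step_arm([
  {"tz": -15,"grip": 255},
  {"tz": -15,"grip": 255},
  {"tx": 24,"ty": -15,"grip": 255},
  {"tx": 24,"ty": -15,"grip": 255},
  {"tx": 24,"ty": -15,"grip": 255},
  {"tx": 24,"ty": -15,"grip": 255},
  {"tx": 24,"ty": -15,"grip": 255},
  {"tx": 24,"ty": -15,"grip": 255},
  {"tx": 24,"ty": -15,"grip": 255},
  {"tx": 24,"ty": -15,"grip": 255},
  {"tx": 24,"ty": -15,"grip": 255},
  {"tx": 24,"ty": -15,"grip": 255},
  {"tx": 24,"ty": -15,"grip": 255},
  {"tx": 24,"ty": -15,"grip": 255},
  {"tx": 24,"ty": -15,"grip": 255},
  {"tx": 24,"ty": -15,"grip": 255},
  {"tx": 24,"ty": -15,"grip": 255},
  {"tx": 24,"ty": -14,"grip": 255},
  {"grip": 255},
  {"grip": 255},
])

```text
schema error: expected keys tx, ty, tz, ax, ay, az, grip
```

Call:
step_arm([
  {"az": 0.0711,"grip": 255},
  {"az": 0.0711,"grip": 255},
  {"az": 0.0711,"grip": 255},
  {"az": 0.0711,"grip": 255},
  {"az": 0.0711,"grip": 255},
  {"az": 0.0711,"grip": 255},
  {"grip": 255},
  {"grip": 255},
  {"grip": 255},
])

```text
schema error: expected keys tx, ty, tz, ax, ay, az, grip
```

```bash
cat > where.py <<'E'
from h import *
from scipy.spatial.transform import Rotation as Ro
s=robot.read_state();R=Ro.from_rotvec(s['orientation']).as_matrix();print(s['t'],s['tool_pos'],R.round(3).tolist(),s['force'],s['opening'],s['q'])
X=np.array([.514,-.182,.23]);print('tool delta mm',R.T@(X-s['tool_pos'])*1000)
E
python3 - <<'E'
import where
from h import *
T=snap('top','top1');S=snap('scene','scene1')
a=cv2.resize(T['frame'][130:290,230:400],None,fx=3,fy=3);b=cv2.resize(S['frame'][110:270,190:340],None,fx=3,fy=3)
cv2.imwrite('pics/c1.png',cv2.resize(np.hstack([a,b]),(800,400)))
E
```

```text
0.1 [ 0.18741215 -0.56946615  0.23169936] [[0.95, 0.312, -0.0], [0.312, -0.95, 0.002], [0.0, -0.002, -1.0]] [ 0.08652553 -0.06602687  0.10418026] 0.0928578572500091 [-1.33837068e+00  1.31087082e-01  1.48915602e+00  7.42798534e-06
  1.52300848e+00 -8.53934900e-02]
tool delta mm [ 431.31316479 -266.0011825     2.20307677]
```

View pics/c1.png

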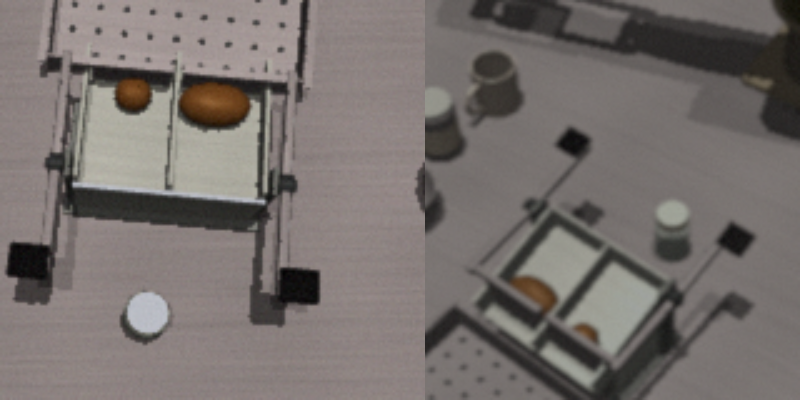

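The call was refused because rows need all the keys, so the arm has not moved. I'll resend it with full rows.

Call:
step_arm([
  {"tx": 0,"ty": 0,"tz": -15,"ax": 0,"ay": 0,"az": 0,"grip": 255},
  {"tx": 0,"ty": 0,"tz": -15,"ax": 0,"ay": 0,"az": 0,"grip": 255},
  {"tx": 24,"ty": -15,"tz": 0,"ax": 0,"ay": 0,"az": 0,"grip": 255},
  {"tx": 24,"ty": -15,"tz": 0,"ax": 0,"ay": 0,"az": 0,"grip": 255},
  {"tx": 24,"ty": -15,"tz": 0,"ax": 0,"ay": 0,"az": 0,"grip": 255},
  {"tx": 24,"ty": -15,"tz": 0,"ax": 0,"ay": 0,"az": 0,"grip": 255},
  {"tx": 24,"ty": -15,"tz": 0,"ax": 0,"ay": 0,"az": 0,"grip": 255},
  {"tx": 24,"ty": -15,"tz": 0,"ax": 0,"ay": 0,"az": 0,"grip": 255},
  {"tx": 24,"ty": -15,"tz": 0,"ax": 0,"ay": 0,"az": 0,"grip": 255},
  {"tx": 24,"ty": -15,"tz": 0,"ax": 0,"ay": 0,"az": 0,"grip": 255},
  {"tx": 24,"ty": -15,"tz": 0,"ax": 0,"ay": 0,"az": 0,"grip": 255},
  {"tx": 24,"ty": -15,"tz": 0,"ax": 0,"ay": 0,"az": 0,"grip": 255},
  {"tx": 24,"ty": -15,"tz": 0,"ax": 0,"ay": 0,"az": 0,"grip": 255},
  {"tx": 24,"ty": -15,"tz": 0,"ax": 0,"ay": 0,"az": 0,"grip": 255},
  {"tx": 24,"ty": -15,"tz": 0,"ax": 0,"ay": 0,"az": 0,"grip": 255},
  {"tx": 24,"ty": -15,"tz": 0,"ax": 0,"ay": 0,"az": 0,"grip": 255},
  {"tx": 24,"ty": -15,"tz": 0,"ax": 0,"ay": 0,"az": 0,"grip": 255},
  {"tx": 24,"ty": -14,"tz": 0,"ax": 0,"ay": 0,"az": 0,"grip": 255},
  {"tx": 0,"ty": 0,"tz": 0,"ax": 0,"ay": 0,"az": 0,"grip": 255},
  {"tx": 0,"ty": 0,"tz": 0,"ax": 0,"ay": 0,"az": 0,"grip": 255},
])

```text
t: 2.2
tool_pos: [0.4782, -0.2229, 0.2642]
orientation: [3.1, 0.499, 0.002]
force: [-0.0, -0.9, -0.4]
opening: 0.0005
```

```bash
python3 where.py
```

```text
2.2 [ 0.47816156 -0.22290318  0.26420116] [[0.949, 0.314, 0.001], [0.314, -0.949, -0.001], [0.001, 0.002, -1.0]] [-0.00688992 -0.91106039 -0.36596713] 0.00045054194526630853 [-5.33200850e-01 -7.95268303e-02  1.64449900e+00 -3.15998948e-04
  1.57480904e+00  7.18251390e-01]
tool delta mm [ 46.83513071 -27.63775506  34.2024563 ]
```

Call:
step_arm([
  {"tx": 16,"ty": -9,"tz": 0,"ax": 0,"ay": 0,"az": 0,"grip": 255},
  {"tx": 16,"ty": -9,"tz": 0,"ax": 0,"ay": 0,"az": 0,"grip": 255},
  {"tx": 15,"ty": -10,"tz": 0,"ax": 0,"ay": 0,"az": 0,"grip": 255},
  {"tx": 0,"ty": 0,"tz": 0,"ax": 0,"ay": 0,"az": 0.072,"grip": 255},
  {"tx": 0,"ty": 0,"tz": 0,"ax": 0,"ay": 0,"az": 0.072,"grip": 255},
  {"tx": 0,"ty": 0,"tz": 0,"ax": 0,"ay": 0,"az": 0.072,"grip": 255},
  {"tx": 0,"ty": 0,"tz": 0,"ax": 0,"ay": 0,"az": 0.072,"grip": 255},
  {"tx": 0,"ty": 0,"tz": 0,"ax": 0,"ay": 0,"az": 0.072,"grip": 255},
  {"tx": 0,"ty": 0,"tz": 0,"ax": 0,"ay": 0,"az": 0.07,"grip": 255},
  {"tx": 0,"ty": 0,"tz": 0,"ax": 0,"ay": 0,"az": 0,"grip": 255},
  {"tx": 0,"ty": 0,"tz": 0,"ax": 0,"ay": 0,"az": 0,"grip": 255},
])

```text
t: 3.3
tool_pos: [0.5132, -0.1825, 0.2632]
orientation: [3.136, -0.175, 0.001]
force: [-0.1, 0.3, 0.1]
opening: 0.0005
```

```bash
cat > look.py <<'E'
import sys,where
from h import *
n=sys.argv[1]
T=snap('top','top'+n);S=snap('scene','scene'+n)
a=cv2.resize(T['frame'][90:290,210:410],None,fx=2,fy=2,interpolation=cv2.INTER_CUBIC);b=cv2.resize(S['frame'][110:310,160:360],None,fx=2,fy=2,interpolation=cv2.INTER_CUBIC)
cv2.imwrite(f'pics/c{n}.png',np.hstack([a,b]))
E
python3 look.py 2
```

```text
3.3 [ 0.51324611 -0.18251847  0.26323284] [[0.994, -0.111, 0.001], [-0.111, -0.994, -0.0], [0.001, 0.0, -1.0]] [-0.1316911   0.3355298   0.10902153] 0.00046639446658648946 [-4.35660418e-01 -3.10492826e-02  1.59955524e+00 -2.06652403e-04
  1.57240472e+00  1.24633970e+00]
tool delta mm [ 0.67240536 -0.61266559 33.23298791]
```

View pics/c2.png

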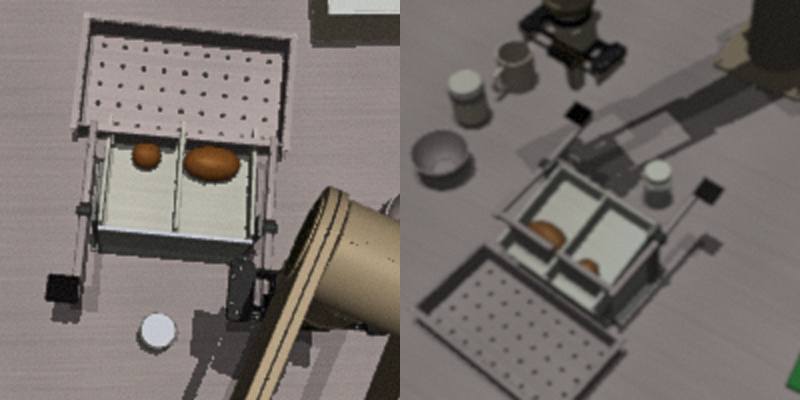

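The closed fingertips are over the right pad, with the lane still shut and nothing disturbed. Now I go down to contact.

Call:
step_arm([
  {"tx": 0.5,"ty": 0,"tz": 15,"ax": 0,"ay": 0,"az": 0,"grip": 255},
  {"tx": 0,"ty": 0,"tz": 15,"ax": 0,"ay": 0,"az": 0,"grip": 255},
  {"tx": 0,"ty": 0,"tz": 15,"ax": 0,"ay": 0,"az": 0,"grip": 255},
  {"tx": 0,"ty": 0,"tz": 10,"ax": 0,"ay": 0,"az": 0,"grip": 255},
  {"tx": 0,"ty": 0,"tz": 10,"ax": 0,"ay": 0,"az": 0,"grip": 255},
  {"tx": 0,"ty": 0,"tz": 10,"ax": 0,"ay": 0,"az": 0,"grip": 255},
  {"tx": 0,"ty": 0,"tz": 0,"ax": 0,"ay": 0,"az": 0,"grip": 255},
  {"tx": 0,"ty": 0,"tz": 0,"ax": 0,"ay": 0,"az": 0,"grip": 255},
])

```text
t: 4.2
tool_pos: [0.514, -0.1816, 0.1876]
orientation: [-3.137, 0.176, 0.0]
force: [-0.5, -0.3, 0.6]
opening: 0.0007
```

```bash
python3 look.py 3
```

```text
4.2 [ 0.51402554 -0.18164827  0.18755713] [[0.994, -0.112, -0.0], [-0.112, -0.994, 0.0], [-0.0, -0.0, -1.0]] [-0.49558851 -0.34811393  0.63607753] 0.0006701319575051837 [-4.33812191e-01  7.86277103e-03  1.69914221e+00  1.10168318e-04
  1.43471941e+00  1.24910892e+00]
tool delta mm [ 1.01423775e-02  3.46216705e-01 -4.24429206e+01]
```

View pics/c3.png

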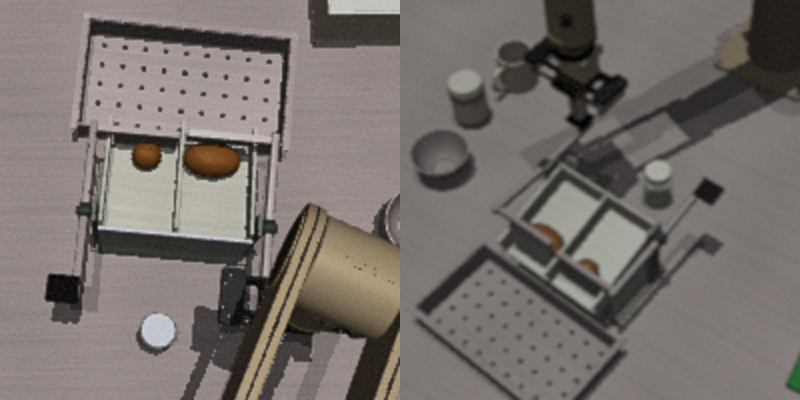

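The gate has begun to move and the fingertips are centred on the pad. I press on and hold.

Call:
step_arm([
  {"tx": 0,"ty": 0,"tz": 12,"ax": 0,"ay": 0,"az": 0,"grip": 255},
  {"tx": 0,"ty": 0,"tz": 12,"ax": 0,"ay": 0,"az": 0,"grip": 255},
  {"tx": 0,"ty": 0,"tz": 12,"ax": 0,"ay": 0,"az": 0,"grip": 255},
  {"tx": 0,"ty": 0,"tz": 9,"ax": 0,"ay": 0,"az": 0,"grip": 255},
  {"tx": 0,"ty": 0,"tz": 0,"ax": 0,"ay": 0,"az": 0,"grip": 255},
  {"tx": 0,"ty": 0,"tz": 0,"ax": 0,"ay": 0,"az": 0,"grip": 255},
  {"tx": 0,"ty": 0,"tz": 0,"ax": 0,"ay": 0,"az": 0,"grip": 255},
  {"tx": 0,"ty": 0,"tz": 0,"ax": 0,"ay": 0,"az": 0,"grip": 255},
  {"tx": 0,"ty": 0,"tz": 0,"ax": 0,"ay": 0,"az": 0,"grip": 255},
  {"tx": 0,"ty": 0,"tz": 0,"ax": 0,"ay": 0,"az": 0,"grip": 255},
])

```text
t: 5.3
tool_pos: [0.5154, -0.1822, 0.1442]
orientation: [3.136, -0.176, 0.006]
force: [0.4, -0.7, 8.3]
opening: 0.0004
```

```bash
python3 look.py 4
```

```text
5.3 [ 0.51539416 -0.1821558   0.14421738] [[0.994, -0.112, 0.003], [-0.112, -0.994, -0.001], [0.004, 0.001, -1.0]] [ 0.39991358 -0.74490412  8.30431394] 0.00036219528219170967 [-4.33717894e-01  4.24926802e-02  1.74509893e+00  2.90727139e-04
  1.35028921e+00  1.24912180e+00]
tool delta mm [-1.09305488e+00  7.87040942e-02 -8.57870953e+01]
```

View pics/c4.png

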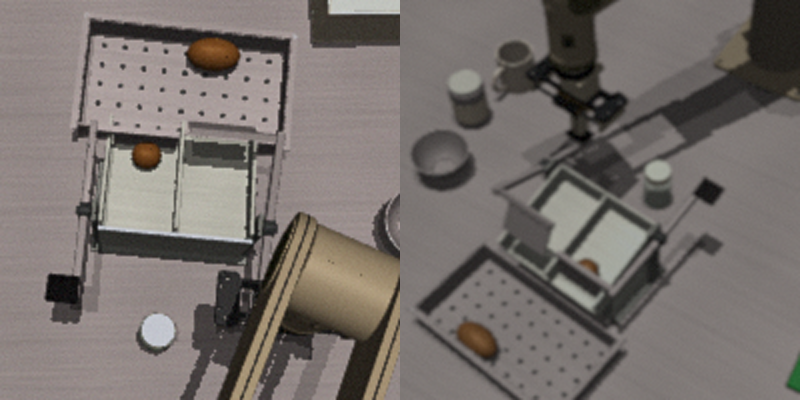

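The big potato is in the pan (top crop about (213,55)). The small one is still shut in and the pan is in place. I release gently and rise well clear.

Call:
step_arm([
  {"tx": 0,"ty": 0,"tz": 0,"ax": 0,"ay": 0,"az": 0,"grip": 255},
  {"tx": 0,"ty": 0,"tz": 0,"ax": 0,"ay": 0,"az": 0,"grip": 255},
  {"tx": 0,"ty": 0,"tz": 0,"ax": 0,"ay": 0,"az": 0,"grip": 255},
  {"tx": 0,"ty": 0,"tz": -10,"ax": 0,"ay": 0,"az": 0,"grip": 255},
  {"tx": 0,"ty": 0,"tz": -10,"ax": 0,"ay": 0,"az": 0,"grip": 255},
  {"tx": 0,"ty": 0,"tz": -10,"ax": 0,"ay": 0,"az": 0,"grip": 255},
  {"tx": 0,"ty": 0,"tz": -10,"ax": 0,"ay": 0,"az": 0,"grip": 255},
  {"tx": 0,"ty": 0,"tz": -10,"ax": 0,"ay": 0,"az": 0,"grip": 255},
  {"tx": 0,"ty": 0,"tz": -10,"ax": 0,"ay": 0,"az": 0,"grip": 255},
  {"tx": 0,"ty": 0,"tz": -15,"ax": 0,"ay": 0,"az": 0,"grip": 255},
  {"tx": 0,"ty": 0,"tz": -15,"ax": 0,"ay": 0,"az": 0,"grip": 255},
  {"tx": 0,"ty": 0,"tz": -15,"ax": 0,"ay": 0,"az": 0,"grip": 255},
  {"tx": 0,"ty": 0,"tz": -15,"ax": 0,"ay": 0,"az": 0,"grip": 255},
  {"tx": 0,"ty": 0,"tz": -15,"ax": 0,"ay": 0,"az": 0,"grip": 255},
  {"tx": 0,"ty": 0,"tz": 0,"ax": 0,"ay": 0,"az": 0,"grip": 255},
  {"tx": 0,"ty": 0,"tz": 0,"ax": 0,"ay": 0,"az": 0,"grip": 255},
  {"tx": 0,"ty": 0,"tz": 0,"ax": 0,"ay": 0,"az": 0,"grip": 255},
  {"tx": 0,"ty": 0,"tz": 0,"ax": 0,"ay": 0,"az": 0,"grip": 255},
  {"tx": 0,"ty": 0,"tz": 0,"ax": 0,"ay": 0,"az": 0,"grip": 255},
  {"tx": 0,"ty": 0,"tz": 0,"ax": 0,"ay": 0,"az": 0,"grip": 255},
])

```text
t: 7.4
tool_pos: [0.5138, -0.1816, 0.2771]
orientation: [-3.136, 0.176, 0.001]
force: [-0.5, 0.3, 1.3]
opening: 0.0004
```

```bash
python3 look.py 5
```

```text
7.4 [ 0.51381092 -0.18162333  0.27712746] [[0.994, -0.112, -0.001], [-0.112, -0.994, 0.0], [-0.001, -0.0, -1.0]] [-0.45058582  0.27348654  1.29500431] 0.00044328644379747456 [-4.33875279e-01 -3.26045763e-02  1.57600787e+00  1.73879176e-05
  1.59899205e+00  1.24913501e+00]
tool delta mm [ 0.26570288  0.36586492 47.12718017]
```

View pics/c5.png

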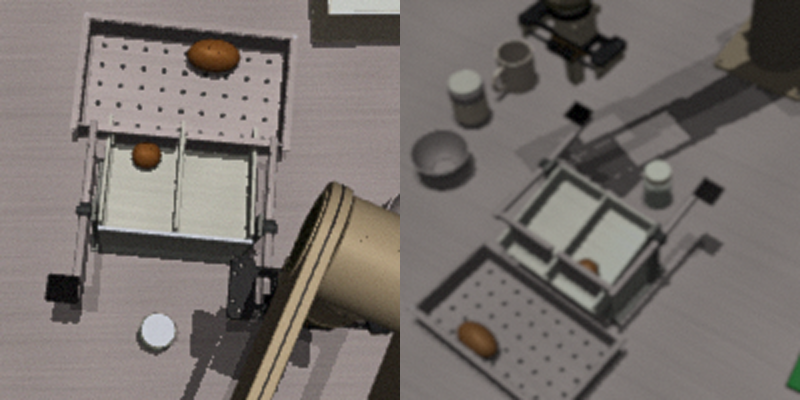

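```bash
python3 - <<'E'
from h import *
A,B=ld('scene0')['frame'],ld('scene5')['frame']
d=(cv2.absdiff(A,B).max(2)>40).astype(np.uint8)
n,l,st,ce=cv2.connectedComponentsWithStats(d)
print([st[i].tolist() for i in range(1,n) if st[i,4]>15 and st[i,1]>150])
print([(st2.tolist()) for st2 in [cv2.connectedComponentsWithStats((cv2.absdiff(ld('top0')['frame'],ld('top5')['frame']).max(2)[:200]>40).astype(np.uint8))[2]]][0][:8])
robot.close_job()
E
```

```text
[[340, 160, 19, 9, 112], [224, 220, 20, 18, 184], [189, 271, 21, 20, 274]]
[[0, 0, 560, 200, 110810], [357, 108, 1, 1, 1], [302, 110, 28, 20, 426], [301, 163, 30, 20, 448], [363, 181, 42, 19, 308], [390, 195, 1, 1, 1], [410, 198, 5, 2, 6]]
the job is handed in; nothing more can be done
```

I pressed the right lever's pad with the closed fingertips, because the big potato was in the right lane. I held it down until that potato had rolled into the pan, then let the lever rise and lifted the gripper clear. The job was handed in at about 7.5 s.

- **Result:** the last pictures show the big potato in the pan, the right gate shut with its pad back at rest height, and the small potato still behind its gate.
- **Surroundings:** comparing pictures from before and after, apart from the arm and its shadow, the only changes I saw were the big potato's old and new places. The pan, jar and other things in view look unmoved, though the arm hid part of the top view around the pad and to its right.
- **Forces:** I read about 8 N while holding the lever down. A reading of only 0.6 N early in the press was below the stated 4 N. The last reading, in free air, was 1.3 N. I took both as sensor noise, and the pictures showed the lever moving as expected.

The first move call was refused because its rows lacked some keys; nothing moved and I resent it.

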